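# Complete the tube rack and hold it up off the tray

### The arm

A 6-joint arm with a two-finger parallel gripper is mounted at the origin on the work surface. World frame = base frame: x ahead of the robot, y to its left, z up, the work surface at z = 0. Lengths are in m, angles in degrees, forces in N, time in s.
With the tool pointing down it reaches from about 0.4 to 0.825 m from the base axis. Payload 7 kg.
Tool frame: the origin (TCP) lies at the very end of the fingers, on their centre line; the grasp point (between the pads) lies 19 mm behind it (ctrl.grip_point_offset is the distance from the TCP to the grasp point, in m); x points along the fingers, z is the direction in which the jaws open and shut, and the axes are right-handed (so a half turn about x gives the same grasp; the last joint's range is limited). The gripper opens to 88 mm and grips with 3 to 60 N. Pads are 19 mm wide; open, the fingers measure 130 mm over their backs; the gripper's body (78 mm by 193 mm) begins 47 mm behind the grasp point.
Start: joints at [87.153, 20.546, 0.682, 0, -70.136, -16.507], TCP at [0.224, 0.637, 0.227] pointing down, gripper open.
Joint ranges: [-176.03, 176.03], [-82.01, 121.73], [-58.28, 71.71], [-173.87, 95.51], [-174.79, -0.11], [-173.66, 173.66]. Speed limits (degrees/s): [136.94, 136.94, 172.46, 180, 180, 180].

### API

Orientations are given as [roll, pitch, yaw] about the fixed x, y, z axes, in that order (R = Rz(yaw) Ry(pitch) Rx(roll)).
In Python, from plant import get_obs, snapshot, calibration, close_job, ctrl gives the robot as it stands.
- The arm moves only by the tool move_arm, never from a script. Its argument "commands" is a list that holds one entry, the list of rows, each a list of 4 numbers: the shift along the tool's x, y, z in cm, then the turn about the tool's x in rad. In form: [[[dx, dy, dz, spin], ...]]. A call has 1 to 8 rows; each row shifts and turns the commanded pose from where the row before left it, along the tool's axes as they then stand; what a row does not reach is not made up. A row lasts 1/10 s, in which the tool goes at most 50 mm and 8.59 degrees, less where a joint would pass 70% of its speed; a pose out of reach is approached as far as the arm can. A call with a gripper value outside its range is refused whole. "jaw" is the finger opening in cm, from 0 to 8.76, set as the call begins (left out, the last holds). The fingers move at their own pace and stop on an object; the grip force is fixed at half the most. Time passes only in rows, so rows that do not move let the fingers close. It gives the time, the measured TCP pose, the force and the opening at its end, in the units of the state.
- get_obs(): the state, without advancing time (a new reading comes with each control period).
- snapshot(name): name is "scene" or "top"; returns (picture, depth): 420x560x3 uint8, red, green, blue; 420x560 float32, m along the optical axis (not along the pixel's ray), 0 where there is no reading.
- calibration(name): a dict with "mtx" (3x3 intrinsics, pixels), "T" (4x4, takes a point from camera to world coordinates). Camera axes: x right, y up, looking along -z (the intrinsics and any distortion apply to the point x, -y, -z); pixel columns grow to the right and rows downward; lengths in m; the calibration is good to about 2 mm. A picture is of the moment at which its call begins. calibration takes no time and is no camera call.
- close_job(): hands the job in, once; it reports no verdict.
The state is a dict: "clock": time; "joint_pos": joint angles; "qvel": joint speeds; "tau": joint torques, N m; "tool_pos": TCP position; "orientation": TCP orientation; "force": force on the tool from outside, world axes, zero at the start; "moment": the same for the moment, N m; "opening": finger opening in m.
Only numpy, scipy, OpenCV 4.12 (cv2) and the standard library are available. Lean on these libraries where they do the work, as an engineer would, in place of code of your own. Each camera call takes 0.05 s, during which the arm holds its last target. There are 200 camera calls.

### The job

The white rack on the steel tray lacks one tube: take the tall capped tube that stands alone on the bench (not the short vial), set it gently upright into the rack's empty place, fully down, and let go of it. Then take the rack by its middle fin and lift it straight up, without tipping it, until its underside is at least 10 cm above the bench over the tray, so that the tray can be wiped, and finish while holding it there, level and still, with all four tubes in it. Leave the vial, beaker, flasks and stone alone.

Things in the scene. Friction and masses are not known exactly. Their poses are not given: they have to be found in the camera images.
- tube_d_mid (a point): The missing tube: capped sample tube, 115 mm tall, upright: pale body 28 mm across (24 mm at its flat bottom), blue round cap 31 mm across as its top 22 mm; about 55 g. Point at its centre, 57.5 mm above its bottom, z along the tube towards the cap. It starts standing alone on the bench, to the left or the right of the tray; the short vial stands on the other side.
- rack: Loose white tube rack on the tray, any heading; about 250 g empty, 240 mm long (x), base 70 mm wide (y). Origin: centre of its underside. Upright carrying fin at its middle. Four square places in one row at x = -96, -54, +54, +96 mm, each 36 mm wide inside, walls 51 mm high, floor 6 mm above the underside. The place at x = +96 mm is empty.
- rack_fin (a point): Point to grip on the rack's carrying fin: on the rack's vertical centre line, 132 mm above its underside. The fin is an upright plate, 44 mm long (rack x), 12 mm thick (rack y), its top 150 mm above the rack's underside; grip it across its thickness. x runs along the rack, y across it, z up.
- rack_place (a point): Centre of the floor of the rack's empty place (36 x 36 mm inside, top of its walls 45 mm above this point), 6 mm above the rack's underside; same axes as the rack.
- tube_a_mid (a point): Another capped sample tube, 115 mm tall, upright: pale body 28 mm across (24 mm at its flat bottom), blue round cap 31 mm across as its top 22 mm; about 55 g. Point at its centre, 57.5 mm above its bottom, z along the tube towards the cap. It stands in the rack's outer place at x = -96 mm.
- tube_b_mid (a point): Another capped sample tube, 115 mm tall, upright: pale body 28 mm across (24 mm at its flat bottom), blue round cap 31 mm across as its top 22 mm; about 55 g. Point at its centre, 57.5 mm above its bottom, z along the tube towards the cap. It stands in the rack's place at x = -54 mm.
- tube_c_mid (a point): Another capped sample tube, 115 mm tall, upright: pale body 28 mm across (24 mm at its flat bottom), blue round cap 31 mm across as its top 22 mm; about 55 g. Point at its centre, 57.5 mm above its bottom, z along the tube towards the cap. It stands in the rack's place at x = +54 mm, next to the empty one.
- tray: Shallow fixed steel tray, 320 x 320 mm, rim 10 mm high, floor 5 mm above the bench; origin at the centre of its underside. The rack stands on it.
- vial_mid (a point): Bystander: short vial with the same kind of cap, 62 mm tall, 28 mm across (cap 31 mm), loose on the bench; point at its centre, 31 mm up.
- beaker: Bystander: small glass beaker, 44 mm across and 45 mm tall, loose near one corner of the tray; origin at the centre of its underside.
- flask_a: Bystander: conical glass flask, 68 mm across, 112 mm tall with its stopper, loose on the bench beside the tray; origin at the centre of its underside.
- flask_b: Bystander: a second such conical flask; origin at the centre of its underside.
- stone: Bystander: white lumpy stone sample, about 105 x 75 x 70 mm, loose on the bench beside the tray; origin at the centre of its underside.

How it is judged (in metres and radians):
On the way, in this order (a step that is already met when the one before it is completed fails the run):
1. the fourth tube stands fully down in the rack's empty place, let go, with the rack still on the tray (x of tube_d_mid in the frame of rack_fin between 0.082 and 0.11 m and y of tube_d_mid in the frame of rack_fin between -0.014 and 0.014 m and z of tube_d_mid in the frame of rack_fin between -0.0785 and -0.0585 m and contact force between the fingers and tube_d below 0.1 N and angle between tube_d_mid's own z axis and vertical below 0.2 rad and height (world z) of rack_fin below 0.145 m), for 0.2 s.
2. the rack is held level and clear, its underside 10 cm or more above the bench (height (world z) of rack_fin above 0.23 m and angle between rack_fin's own z axis and vertical below 0.1 rad), for 0.5 s.
At the end, for the whole second after the job is handed in: the rack hangs in the gripper alone with its underside at least 98 mm above the bench (fin point higher than 230 mm), within 0.10 rad of level, within 90 mm sideways of the tray's centre, moving slower than 20 mm/s and 0.1 rad/s, and each of the four tubes stands fully down in its own place (all of step 2 and linear speed of rack below 0.02 m/s and angular speed of rack below 0.1 rad/s and horizontal distance between rack_fin and tray below 0.09 m and contact force between the fingers and rack above 1 N and contact force between rack and tray below 0.05 N and x of tube_a_mid in the frame of rack_fin between -0.11 and -0.082 m and y of tube_a_mid in the frame of rack_fin between -0.014 and 0.014 m and z of tube_a_mid in the frame of rack_fin between -0.0785 and -0.0585 m and x of tube_b_mid in the frame of rack_fin between -0.068 and -0.04 m and y of tube_b_mid in the frame of rack_fin between -0.014 and 0.014 m and z of tube_b_mid in the frame of rack_fin between -0.0785 and -0.0585 m and x of tube_c_mid in the frame of rack_fin between 0.04 and 0.068 m and y of tube_c_mid in the frame of rack_fin between -0.014 and 0.014 m and z of tube_c_mid in the frame of rack_fin between -0.0785 and -0.0585 m and x of tube_d_mid in the frame of rack_fin between 0.082 and 0.11 m and y of tube_d_mid in the frame of rack_fin between -0.014 and 0.014 m and z of tube_d_mid in the frame of rack_fin between -0.0785 and -0.0585 m); the arm keeps its last pose, push and grip.
It fails at once if the rack tipped by more than 0.26 rad (angle between rack_fin's own z axis and vertical above 0.26 rad).
It fails at once if the tube let go more than 25 mm above the floor of its place (dropped) (contact force between the fingers and tube_d below 0.02 N and z of tube_d_mid in the frame of rack_fin above -0.0435 m).
It fails at once if the vial, beaker, a flask or the stone moved by more than 20 mm or knocked over (distance of any of vial_mid, beaker, flask_a, flask_b, stone from where it was at the start of the episode above 0.02 m or angle between any of vial_mid, beaker, flask_a, flask_b, stone's own z axis and vertical above 0.3 rad).
It also fails if it takes over 64 s, if anything falls off the work surface, if the arm or the gripper's body presses on something with over 40 N, if the wrist force passes 120 N, or if a joint passes its speed limit or range.

## Working session

There is one attempt and no reset: what is moved stays moved. The work goes in short steps, Python scripts to look and compute and a tool call to move; the robot and the scene stay as the last step left them, time stands still between calls to the robot, and variables do not carry over. Pictures are saved under pics/ and viewed, about 8 in all and at most 12, crops included, and the job is handed in when it is done.

Besides the shell and the picture viewer there is one more tool, called after "Request:" as name(argument=value, ...) on one line, values as JSON. move_arm: Moves the arm, as the interface text tells. Its arguments: {"type":"object","properties":{"commands":{"type":"array"},"jaw":{"type":"number"}},"required":["commands"]}

```bash
ls; mkdir -p pics; python3 - <<'E'
from plant import *
import cv2,numpy as np
o=get_obs();print({k:np.round(v,3).tolist() for k,v in o.items()},ctrl.grip_point_offset)
ims=[]
for n in("scene","top"):
    p,d=snapshot(n);c=calibration(n);print(n,np.round(c["mtx"],1).tolist(),np.round(c["T"],3).tolist(),c.keys())
    cv2.imwrite(f"pics/{n}0.png",p[:,:,::-1]);np.save(f"{n}0.npy",d)
E
```

```text
pics
{'clock': 0.0, 'joint_pos': [87.151, 20.592, 0.635, -0.02, -70.134, -16.507], 'qvel': [-0.052, 0.115, 0.091, 0.039, 0.076, -0.004], 'tau': [-0.0, -58.271, 29.305, 6.998, 0.007, -0.0], 'tool_pos': [0.224, 0.636, 0.226], 'orientation': [4.921, 89.906, -104.442], 'force': [-0.245, 0.54, 0.103], 'moment': [0.06, 0.04, 0.009], 'opening': 0.088} 0.0188
scene [[392.2, 0.0, 284.3], [0.0, 392.2, 204.9], [0.0, 0.0, 1.0]] [[-0.314, -0.748, 0.585, 1.096], [0.95, -0.243, 0.198, 0.141], [-0.006, 0.618, 0.786, 0.784], [0.0, 0.0, 0.0, 1.0]] dict_keys(['mtx', 'T'])
top [[449.0, 0.0, 272.1], [0.0, 449.0, 204.0], [0.0, 0.0, 1.0]] [[0.01, 0.993, -0.116, 0.438], [-1.0, 0.011, 0.006, -0.02], [0.007, 0.116, 0.993, 1.198], [0.0, 0.0, 0.0, 1.0]] dict_keys(['mtx', 'T'])
```

View pics/scene0.png

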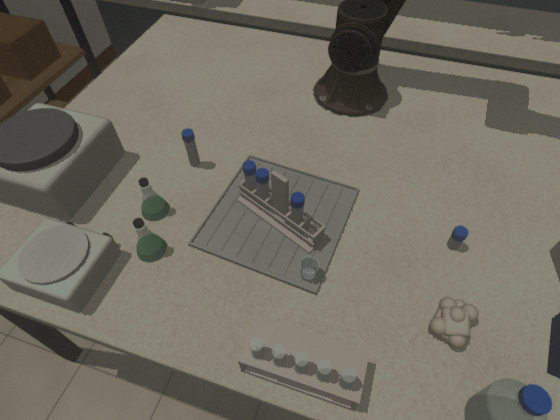

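View pics/top0.png

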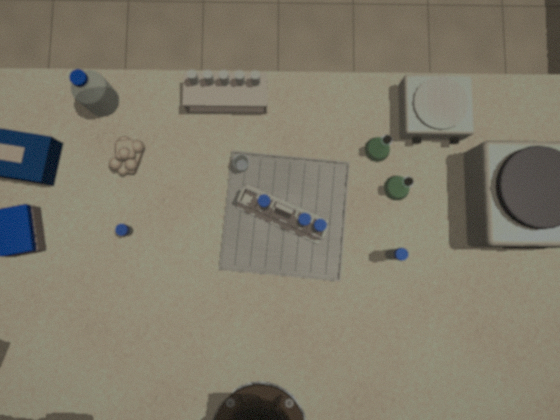

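Scene view: tall tube at (190,147), vial at (459,237), rack along (250,190)–(318,240) with its empty place at the (318,232) end, beaker (309,268), flasks (152,205) and (150,245). Top view: tall tube cap (400,254), vial (122,230), caps in the rack (264,202), (304,219), (319,226), fin (284,211), empty place (247,198), beaker (239,163).

```bash
cat > h.py <<'E'
import cv2,numpy as np
from plant import *
def cloud(n,d):
    c=calibration(n);K=c["mtx"];T=c["T"];v,u=np.mgrid[:d.shape[0],:d.shape[1]]
    P=np.stack([(u-K[0,2])/K[0,0]*d,-(v-K[1,2])/K[1,1]*d,-d],-1)
    return P@T[:3,:3].T+T[:3,3]
def ray(n,uv):
    c=calibration(n);K=c["mtx"];T=c["T"]
    r=T[:3,:3]@np.array([(uv[0]-K[0,2])/K[0,0],-(uv[1]-K[1,2])/K[1,1],-1]);return T[:3,3],r/np.linalg.norm(r)
def plane(n,uv,z):
    o,r=ray(n,uv);return o+r*(z-o[2])/r[2]
def tri(a,b):
    (o1,r1),(o2,r2)=ray("top",a),ray("scene",b)
    s=np.linalg.lstsq(np.stack([r1,-r2],1),o2-o1,rcond=None)[0]
    p,q=o1+s[0]*r1,o2+s[1]*r2;return (p+q)/2,np.linalg.norm(p-q)
def blue(p):
    h=cv2.cvtColor(p,cv2.COLOR_RGB2HSV);return cv2.inRange(h,(108,130,50),(128,255,255))
def blobs(n,p,d):
    m=blue(p);C=cloud(n,d);k,l,s,c=cv2.connectedComponentsWithStats(m);out=[]
    for i in range(1,k):
        if 25<s[i,4]<500:
            q=C[(l==i)&(d>0)];zt=np.percentile(q[:,2],90) if len(q) else 0
            t=q[q[:,2]>zt-.005]
            out.append((c[i],s[i],t.mean(0) if len(t) else None,zt))
    return out
E
cat > m.py <<'E'
from h import *
import sys
tag=sys.argv[1]
for n in("scene","top"):
    p,d=snapshot(n);cv2.imwrite(f"pics/{n}{tag}.png",p[:,:,::-1]);np.save(f"{n}{tag}.npy",d)
    print(n)
    for c,s,t,z in blobs(n,p,d):print(np.round(c,1),s[:5],None if t is None else np.round(t,4),round(float(z),4))
    C=cloud(n,d);z=C[...,2];ok=(d>0)&(abs(C[...,0]-.5)<.25)&(abs(C[...,1])<.25)
    if n=="top":
        f=ok&(z>.143)&(blue(p)==0)&(z<.2);q=C[f];print("fin",f.sum(),q.mean(0),q.min(0),q.max(0),np.argwhere(f).mean(0))
        for lo,hi in((.04,.07),(.147,.17)):
            f=ok&(z>lo)&(z<hi)&(blue(p)==0)&(C[...,1]>-.16);r=cv2.minAreaRect(C[f][:,:2].astype(np.float32)*1000);print(lo,f.sum(),r)
E
python3 - <<'E'
import runpy,sys;sys.argv=['m','1'];runpy.run_path('m.py')
E
python3 -c "
import cv2,numpy as np
a=cv2.imread('pics/top1.png')[140:280,200:420];b=cv2.imread('pics/scene1.png')[120:290,170:380]
a=cv2.resize(a,None,fx=3.4,fy=3.4,interpolation=2);cv2.imwrite('pics/z1.png',cv2.convertScaleAbs(a,alpha=1.5))
cv2.imwrite('pics/z2.png',cv2.convertScaleAbs(cv2.resize(b,None,fx=3.5,fy=3.5,interpolation=2),alpha=1.5))"
```

```text
scene
[186.4 132.4] [182 130  10   6  34] [ 0.4523 -0.3379  0.1154] 0.1171
[248.7 164.7] [243 161  12   8  67] [ 0.5186 -0.1408  0.1262] 0.128
[261.7 172.6] [256 169  12   8  79] [ 0.5328 -0.1034  0.1262] 0.1279
[297.1 197.1] [291 193  13   9  97] [ 0.5767 -0.0053  0.1261] 0.1276
top
[78.1 77.2] [ 70  70  17  16 167] [0.8564 0.4381 0.171 ] 0.173
[263.6 200.4] [259 196  10  10  85] [ 0.5723 -0.0057  0.1279] 0.1297
[304.1 218.8] [299 214  11  11  89] [ 0.5291 -0.1033  0.1273] 0.1294
[319.7 224.6] [315 220  11  10  85] [ 0.5152 -0.1407  0.1277] 0.13
[121.5 229.3] [117 225  10  10  83] [0.5022 0.3519 0.0641] 0.0666
[400.9 253.7] [396 249  11  10  89] [ 0.4485 -0.3361  0.1169] 0.119
fin 103 [ 0.55032831 -0.05414721  0.15555751] [ 0.53763904 -0.0749963   0.14455662] [ 0.56335026 -0.03290539  0.16067637] [208.47572816 284.06796117]
0.04 630 ((570.475830078125, -24.834686279296875), (308.557861328125, 103.46380615234375), 48.80628967285156)
0.147 100 ((550.9786376953125, -54.30888748168945), (43.14085388183594, 12.1458101272583), 67.14080810546875)
```

View pics/z1.png

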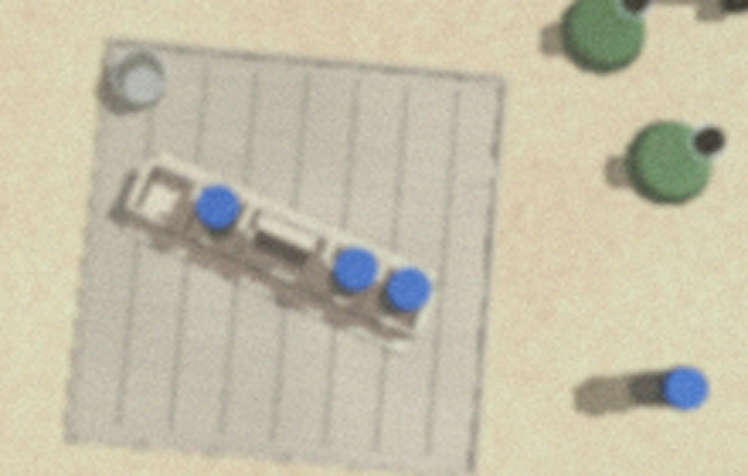

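View pics/z2.png

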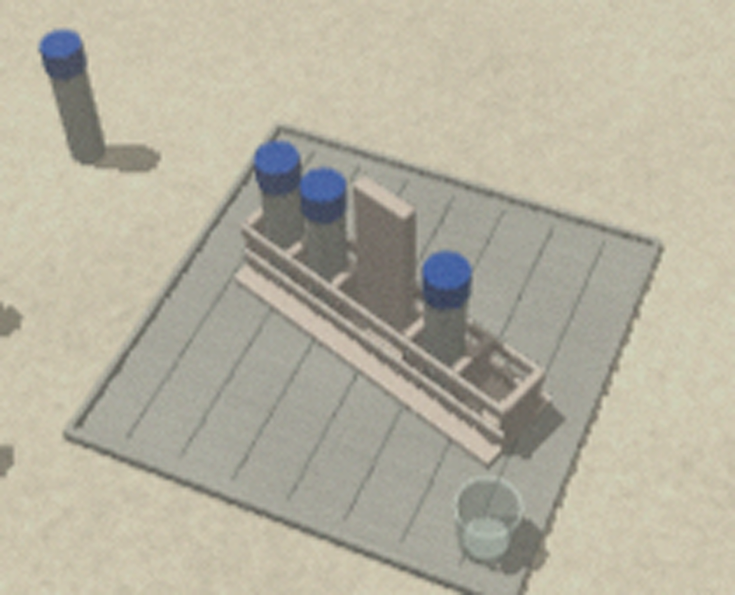

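```bash
cat >> h.py <<'E'
from scipy.spatial.transform import Rotation as Rn
def toolR(o): return Rn.from_euler("xyz",o["orientation"],degrees=True).as_matrix()
def rel(target,jawdeg=None):
    """cm shift in tool axes from now to TCP target; spin in rad to put jaw axis along jawdeg (mod 180)"""
    o=get_obs();R=toolR(o);d=R.T@(np.array(target)-o["tool_pos"])*100
    a=np.degrees(np.arctan2(R[1,2],R[0,2]));s=None
    if jawdeg is not None: s=np.radians((jawdeg-a+90)%180-90)*np.sign(R[2,0])
    return np.round(d,2),s,round(a,2)
E
python3 - <<'E'
from h import *
o=get_obs();print(np.round(toolR(o),3))
print("place",plane("top",(246.5,197.4),.056), "beaker",plane("top",(239,163),.03),"flaskb",plane("top",(398,187),.03))
tc=[plane("top",(200+u/3.4,140+v/3.4),.01)for u,v in((108,38),(505,75),(472,470),(66,440))];print(np.round(tc,3),np.mean(tc,0))
print(tri((284.07,208.48),(170+383/3.5,120+197/3.5)),tri((400.9,253.7),(170+62/3.5,120+47/3.5)),tri((263.6,200.4),(170+447/3.5,120+272/3.5)))
print(rel([.45,-.3365,.25],157))
E
```

```text
[[-0.     0.943 -0.331]
 [-0.001 -0.331 -0.943]
 [-1.     0.     0.001]]
place [0.58851221 0.03916837 0.056     ] beaker [0.6835071  0.06192754 0.03      ] flaskb [ 0.62410762 -0.35819499  0.03      ]
[[ 0.72   0.083  0.01 ]
 [ 0.694 -0.232  0.01 ]
 [ 0.384 -0.204  0.01 ]
 [ 0.404  0.109  0.01 ]] [ 0.55036973 -0.06066813  0.01      ]
(array([ 0.55094377, -0.05421944,  0.14931611]), np.float64(0.0003029347713674237)) (array([ 0.44839599, -0.33822007,  0.1087764 ]), np.float64(0.0011989357600660129)) (array([ 0.57316961, -0.00525304,  0.11978613]), np.float64(0.0007969378316234538))
(array([-2.31, 53.61, 84.31]), np.float64(-1.5072256773178996), np.float64(-109.36))
```

Request:
move_arm(commands=[[[-0.3, 0, 0, 0.148], [-0.3, 0, 0, 0.148], [-0.3, 0, 0, 0.148], [-0.3, 0, 0, 0.148], [-0.3, 0, 0, 0.148], [-0.3, 0, 0, 0.148], [-0.3, 0, 0, 0.148], [-0.3, 0, 0, 0.148]]], jaw=6)

```text
clock: 1.0
tool_pos: [0.2236, 0.6367, 0.2504]
orientation: [68.6, 90.0, -108.9]
force: [0.3, 0.3, 0.0]
opening: 0.06
```

Request:
move_arm(commands=[[[0, 0, 0, 0.148], [0, 0, 0, 0.148], [0, 0, 0, 0.148], [0, 0, 0, 0.006], [0, 0, 0, 0]]])

```text
clock: 1.5
tool_pos: [0.2237, 0.6368, 0.2504]
orientation: [102.4, 90.0, -100.4]
force: [-0.3, 0.1, 0.4]
opening: 0.0598
```

```bash
python3 - <<'E'
from h import *
for w in ([.5,.35,.25],[.6,0,.25],[.4495,-.337,.25]): print(rel(w,157))
print(np.round(get_obs()["joint_pos"],1))
E
```

```text
(array([  0.04,  15.76, -36.57]), np.float64(0.004462489894260951), np.float64(157.26))
(array([ 5.000e-02,  4.417e+01, -5.932e+01]), np.float64(0.004462489894260951), np.float64(157.26))
(array([ 7.000e-02,  8.107e+01, -5.847e+01]), np.float64(0.004462489894260951), np.float64(157.26))
[  87.2   19.8    2.7   -0.   -72.9 -109.9]
```

Request:
move_arm(commands=[[[0, 1.97, -4.55, 0], [0, 1.97, -4.55, 0], [0, 1.97, -4.55, 0], [0, 1.97, -4.55, 0], [0, 1.97, -4.55, 0], [0, 1.97, -4.55, 0], [0, 1.97, -4.55, 0], [0, 1.97, -4.55, 0]]])

```text
clock: 2.3
tool_pos: [0.4984, 0.348, 0.2509]
orientation: [-105.8, 90.0, 51.5]
force: [0.5, 0.9, -0.5]
opening: 0.0602
```

Request:
move_arm(commands=[[[0, 3.55, -2.85, 0], [0, 3.55, -2.85, 0], [0, 3.55, -2.85, 0], [0, 3.55, -2.85, 0], [0, 3.55, -2.85, 0], [0, 3.55, -2.85, 0], [0, 3.55, -2.85, 0], [0, 3.55, -2.85, 0]]])

```text
clock: 3.1
tool_pos: [0.5966, -0.0027, 0.2508]
orientation: [-144.3, 90.0, 12.9]
force: [0.7, 1.5, 1.1]
opening: 0.0602
```

Request:
move_arm(commands=[[[0, 4.5, 0.1, 0], [0, 4.5, 0.1, 0], [0, 4.5, 0.1, 0], [0, 4.5, 0.1, 0], [0, 4.5, 0.1, 0], [0, 4.5, 0.1, 0], [0, 4.5, 0.1, 0], [0, 4.5, 0.1, 0]]])

```text
clock: 3.9
tool_pos: [0.4475, -0.3306, 0.2509]
orientation: [-175.8, 90.0, -18.5]
force: [0.3, -0.3, 0.0]
opening: 0.0598
```

```bash
python3 - <<'E'
from h import *
from plant import *
print(rel([.4495,-.337,.12],157),get_obs()["clock"])
print(np.round(get_obs()["joint_pos"],1))
E
```

```text
(array([13.09,  0.51, -0.42]), np.float64(0.004840835044604609), np.float64(157.28)) 3.9
[-16.3   8.5 -12.4   0.  -69.1  -6.4]
```

Request:
move_arm(commands=[[[1.5, 0.3, -0.2, 0.004], [2, 0.2, -0.2, 0], [2.5, 0, 0, 0], [2.5, 0, 0, 0], [1, 0, 0, 0], [0, 0, 0, 0]]])

```text
clock: 4.5
tool_pos: [0.4494, -0.3351, 0.1544]
orientation: [4.7, 89.8, 161.6]
force: [0.1, -0.4, 0.6]
opening: 0.0598
```

```bash
python3 - <<'E'
from h import *
print(rel([.4495,-.337,.056],157))
for n in("scene","top"):
    p,d=snapshot(n)
    for c,s,t,z in blobs(n,p,d):print(n,np.round(c,1),s[:5],None if t is None else np.round(t,4))
    if n=="scene": b=p[70:190,130:290];cv2.imwrite("pics/a1.png",cv2.convertScaleAbs(cv2.resize(b[:,:,::-1],None,fx=4.5,fy=4.5),alpha=1.5))
E
```

```text
(array([ 9.84,  0.17, -0.11]), np.float64(-0.001599876337468629), np.float64(156.91))
scene [186.6 131.4] [182 129  10   6  37] [ 0.4481 -0.3394  0.1149]
scene [248.6 164.7] [243 161  12   8  78] [ 0.5192 -0.1408  0.1265]
scene [261.5 172.6] [256 169  12   8  83] [ 0.5331 -0.1036  0.1265]
scene [297.1 197. ] [291 192  13  11 107] [ 0.5766 -0.0053  0.1263]
top [78.2 77.4] [ 70  70  17  16 180] [0.8565 0.438  0.1713]
top [263.5 200.6] [259 196  10  11  88] [ 0.5718 -0.0058  0.1276]
top [303.  218.8] [299 214   9  11  75] [ 0.529  -0.1007  0.1282]
top [121.4 229.4] [117 225  10  10  83] [0.5024 0.3523 0.0635]
```

View pics/a1.png

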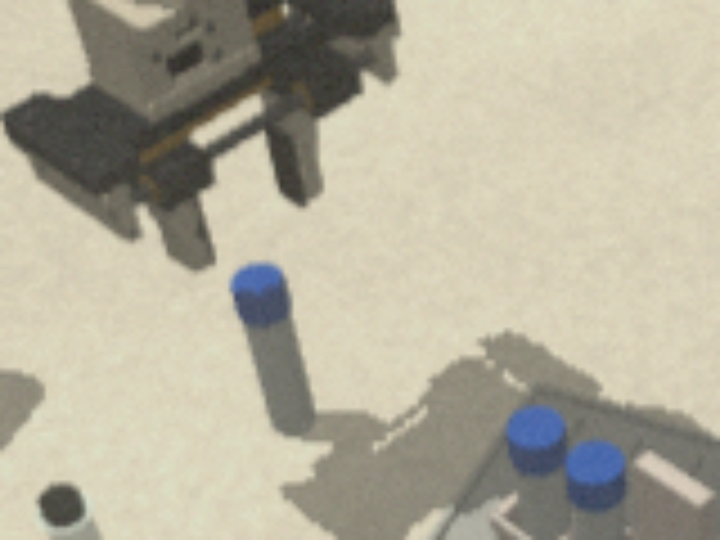

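The fingers straddle the tall tube: tips at about (205,262) and (300,195), and the tube's cap at (260,278) lies in line below their middle. Going down.

Request:
move_arm(commands=[[[1.5, 0.15, -0.1, 0], [2, 0, 0, 0], [2, 0, 0, 0], [2, 0, 0, 0], [1.5, 0, 0, 0], [0.8, 0, 0, 0], [0, 0, 0, 0]]])

```text
clock: 5.3
tool_pos: [0.4507, -0.3371, 0.0576]
orientation: [26.2, 90.0, -177.0]
force: [-0.1, 0.0, -0.3]
opening: 0.06
```

Request:
move_arm(commands=[[[0, 0, 0, 0], [0, 0, 0, 0], [0, 0, 0, 0], [0, 0, 0, 0], [0, 0, 0, 0], [0, 0, 0, 0]]], jaw=1.5)

```text
clock: 5.9
tool_pos: [0.4507, -0.3372, 0.058]
orientation: [163.4, 90.0, -39.8]
force: [-1.2, -0.7, 3.4]
opening: 0.0286
```

Request:
move_arm(commands=[[[0, 0, 0, 0], [-0.5, 0, 0, 0], [-1.5, 0, 0, 0], [-3, 0, 0, 0], [-4, 0, 0, 0], [-4, 0, 0, 0], [-4, 0, 0, 0], [-3, 0, 0, 0]]])

```text
clock: 6.7
tool_pos: [0.4507, -0.3372, 0.2605]
orientation: [-179.3, 89.9, -22.5]
force: [1.0, -0.8, 0.3]
opening: 0.0289
```

```bash
python3 - <<'E'
from h import *
o=get_obs();print(rel([.5885,.036,.26],157),o["opening"],o["force"])
for n in("scene","top"):
    p,d=snapshot(n)
    for c,s,t,z in blobs(n,p,d):print(n,np.round(c,1),s[:5],None if t is None else np.round(t,4))
    if n=="scene": b=p[20:190,130:330];cv2.imwrite("pics/a2.png",cv2.convertScaleAbs(cv2.resize(b[:,:,::-1],None,fx=3.5,fy=3.5),alpha=1.5))
E
```

```text
(array([  0.04, -39.73,   2.03]), np.float64(-0.003415857404660921), np.float64(156.8)) 0.028869350232190973 [ 0.98766218 -0.84550202  0.27670688]
scene [248.5 164.7] [243 161  12   8  76] [ 0.5189 -0.1411  0.1262]
scene [261.5 172.5] [256 169  12   8  83] [ 0.5326 -0.1038  0.126 ]
scene [297.1 197.1] [291 192  13  11 108] [ 0.5768 -0.0053  0.1261]
top [78.  77.3] [ 70  70  17  16 172] [0.8572 0.4384 0.1712]
top [263.6 200.5] [259 196  10  10  87] [ 0.5719 -0.0055  0.1279]
top [304.  218.9] [299 214  11  11  96] [ 0.529  -0.1029  0.1273]
top [121.4 229.2] [117 225  10  10  80] [0.5032 0.3531 0.0633]
top [318.1 228.3] [315 226   8   5  26] [ 0.4753 -0.081   0.644 ]
```

View pics/a2.png

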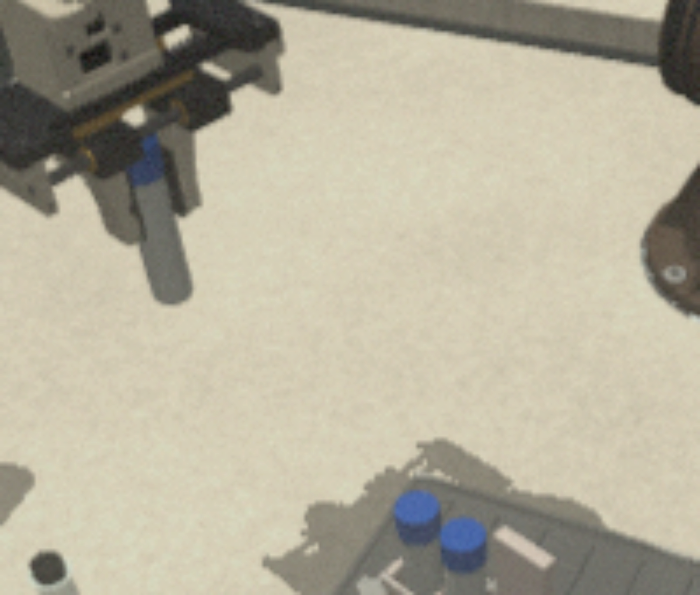

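The tube hangs upright in the fingers, cap at (148,165), bottom at (172,300). Carrying it to the place.

Request:
move_arm(commands=[[[0, -2, 0.2, 0], [0, -4, 0.3, 0], [0, -4.6, 0.3, 0], [0, -4.6, 0.3, 0], [0, -4.6, 0.3, 0], [0, -4.6, 0.3, 0], [0, -4.6, 0.3, 0], [0, -4, 0, 0]]])

```text
clock: 7.6
tool_pos: [0.562, -0.0236, 0.2571]
orientation: [3.9, 90.0, 160.7]
force: [0.9, -1.4, -0.1]
opening: 0.0291
```

Request:
move_arm(commands=[[[0, -3.5, 0, 0], [0, -2, 0, -0.003], [0, -1.2, 0, 0], [0, 0, 0, 0], [0, 0, 0, 0]]])

```text
clock: 8.1
tool_pos: [0.5881, 0.035, 0.2573]
orientation: [41.8, 90.0, -161.2]
force: [0.2, 0.2, -0.3]
opening: 0.029
```

```bash
python3 - <<'E'
from h import *
o=get_obs();print(rel([.5885,.036,.16],157),o["opening"],o["force"])
E
```

```text
(array([ 9.73, -0.11, -0.  ]), np.float64(-0.0009413105241642425), np.float64(156.95)) 0.02902460730459046 [ 0.18658721  0.23367414 -0.3495241 ]
```

Request:
move_arm(commands=[[[1, 0, 0, 0], [2, -0.1, 0, 0], [2.5, 0, 0, 0], [2.5, 0, 0, 0], [2, 0, 0, 0], [1.5, 0, 0, 0], [0, 0, 0, 0]]])

```text
clock: 8.8
tool_pos: [0.5869, 0.0351, 0.1399]
orientation: [37.4, 89.7, -165.8]
force: [-0.3, -0.4, 0.0]
opening: 0.029
```

```bash
python3 - <<'E'
from h import *
o=get_obs();print(rel([.5885,.036,.07],157),o["tool_pos"],o["force"])
for n in("scene",):
    p,d=snapshot(n)
    for c,s,t,z in blobs(n,p,d):print(n,np.round(c,1),s[:5],None if t is None else np.round(t,4))
    b=p[120:280,230:380];cv2.imwrite("pics/a3.png",cv2.convertScaleAbs(cv2.resize(b[:,:,::-1],None,fx=3.7,fy=3.7),alpha=1.8))
E
```

```text
(array([ 6.99, -0.16, -0.14]), np.float64(-0.0023278388772273078), np.float64(156.87)) [0.58688522 0.03511038 0.13989853] [-0.29160152 -0.42213844  0.04703166]
scene [248.5 164.7] [243 161  12   8  75] [ 0.5189 -0.1412  0.1261]
scene [261.6 172.6] [256 169  12   8  82] [ 0.5329 -0.1035  0.1263]
```

View pics/a3.png

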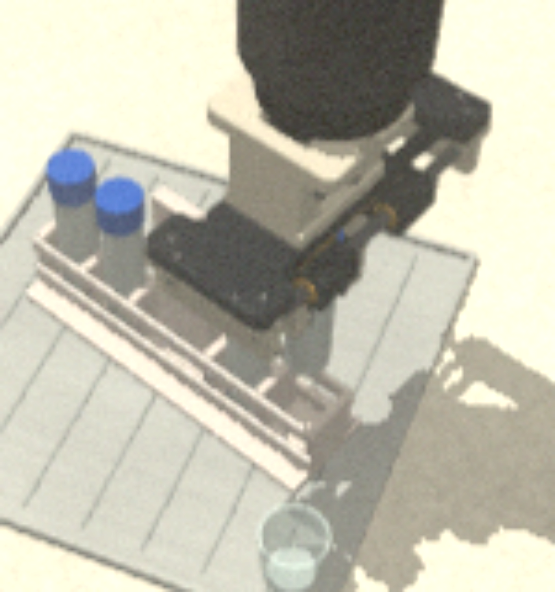

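```bash
python3 - <<'E'
from h import *
def proj(n,P):
    c=calibration(n);K=c["mtx"];T=c["T"];q=T[:3,:3].T@(np.array(P)-T[:3,3]);return np.array([K[0,2]+K[0,0]*q[0]/-q[2],K[1,2]+K[1,1]*q[1]/q[2]])
def zp(P): return np.round((proj("scene",P)-[230,120])*3.7,0)
u=np.array([.391,.920,0]);v=np.array([-.92,.391,0])
for c in ([.5885,.0345,.056],[.5885,.036,.056],[.5885,.039,.056]):
    print(zp(c),[zp(np.array(c)+a*u+b*v).tolist() for a,b in((.018,.018),(.018,-.018),(-.018,-.018),(-.018,.018),(.024,0))])
print("tubebot",zp([.5869,.0351,.082]))
print(zp([.5869,.0351,.056]))
E
```

```text
[302. 387.] [[344.0, 385.0], [307.0, 422.0], [261.0, 390.0], [298.0, 354.0], [333.0, 408.0]]
[305. 388.] [[346.0, 385.0], [309.0, 422.0], [263.0, 390.0], [300.0, 355.0], [336.0, 409.0]]
[309. 389.] [[351.0, 387.0], [314.0, 424.0], [268.0, 391.0], [305.0, 356.0], [340.0, 410.0]]
tubebot [306. 360.]
[304. 385.]
```

Tube bottom (~(310,370)) sits over the opening's centre (~(305,390)), as predicted by the numbers. Lowering.

Request:
move_arm(commands=[[[0.8, 0, -0.1, 0], [1, 0, 0, 0], [1, 0, 0, 0], [1, 0, 0, 0], [1, 0, 0, 0], [0.8, 0, 0, 0], [0.4, 0, 0, 0], [0, 0, 0, 0]]])

```text
clock: 9.65
tool_pos: [0.5895, 0.0361, 0.0818]
orientation: [43.7, 89.9, -159.4]
force: [-0.8, -0.4, -1.2]
opening: 0.029
```

Request:
move_arm(commands=[[[0.2, 0, 0, 0], [0.2, 0, 0, 0], [0.2, 0, 0, 0], [0.1, 0, 0, 0], [0, 0, 0, 0]]])

```text
clock: 10.15
tool_pos: [0.5898, 0.0362, 0.0755]
orientation: [32.8, 90.0, -170.2]
force: [-0.5, 0.1, -0.6]
opening: 0.0292
```

Request:
move_arm(commands=[[[0.1, 0.1, 0, 0], [0.15, 0, 0, 0], [0.1, 0, 0, 0], [0.1, 0, 0, 0], [0, 0, 0, 0]]])

```text
clock: 10.65
tool_pos: [0.5894, 0.0352, 0.0709]
orientation: [43.9, 90.0, -159.1]
force: [-0.7, -0.4, 0.4]
opening: 0.0284
```

Request:
move_arm(commands=[[[0.1, 0, 0, 0], [0.1, 0, 0, 0], [0, 0, 0, 0]]])

```text
clock: 10.95
tool_pos: [0.5895, 0.0353, 0.069]
orientation: [155.3, 90.0, -47.7]
force: [0.2, -0.0, -1.2]
opening: 0.0289
```

Request:
move_arm(commands=[[[0.1, 0, 0, 0], [0.05, 0, 0, 0], [0, 0, 0, 0]]])

```text
clock: 11.25
tool_pos: [0.5902, 0.0355, 0.0689]
orientation: [-151.3, 89.9, 5.7]
force: [-3.3, 0.8, 9.1]
opening: 0.029
```

```bash
python3 - <<'E'
from h import *
o=get_obs();print(o["tool_pos"],o["force"])
p,d=snapshot("scene")
for c,s,t,z in blobs("scene",p,d):print(np.round(c,1),s[:5],None if t is None else np.round(t,4))
b=p[140:260,240:360];cv2.imwrite("pics/a4.png",cv2.convertScaleAbs(cv2.resize(b[:,:,::-1],None,fx=4.8,fy=4.8),alpha=1.8))
E
```

```text
[0.59019468 0.03549591 0.06894939] [-3.25720912  0.81886814  9.06701092]
[248.6 164.8] [243 161  12   8  68] [ 0.5193 -0.1406  0.1263]
[261.7 172.6] [256 169  12   8  81] [ 0.5326 -0.1035  0.126 ]
```

View pics/a4.png

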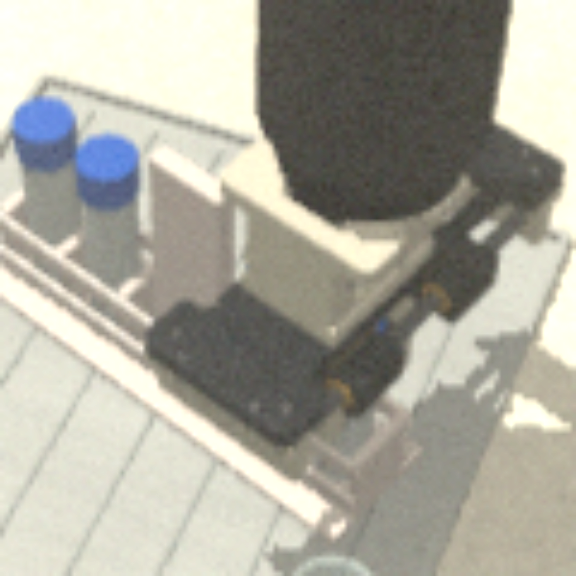

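Contact of 9 N at TCP 0.069 m, which is exactly where the tube's bottom should meet the floor of the place; the tube sits within its walls at (360,425). Easing off and releasing.

Request:
move_arm(commands=[[[-0.1, 0, 0, 0], [0, 0, 0, 0]]])

```text
clock: 11.5
tool_pos: [0.5897, 0.0354, 0.069]
orientation: [-142.4, 90.0, 14.6]
force: [-1.0, -0.3, 4.1]
opening: 0.029
```

Request:
move_arm(commands=[[[0, 0, 0, 0], [0, 0, 0, 0], [0, 0, 0, 0], [0, 0, 0, 0], [0, 0, 0, 0], [0, 0, 0, 0]]], jaw=5)

```text
clock: 12.1
tool_pos: [0.5894, 0.0353, 0.0685]
orientation: [36.5, 90.0, -166.5]
force: [-0.5, 0.2, 0.3]
opening: 0.0502
```

Request:
move_arm(commands=[[[-0.5, 0, 0, 0], [-1.5, 0, 0, 0], [-3, 0, 0, 0], [-4, 0, 0, 0], [-4, 0, 0, 0], [-3, 0, 0, 0], [-1, 0, 0, 0], [0, 0, 0, 0]]])

```text
clock: 12.9
tool_pos: [0.5902, 0.0355, 0.2406]
orientation: [-137.2, 89.8, 19.8]
force: [0.2, 0.4, 0.7]
opening: 0.0501
```

Request:
move_arm(commands=[[[0, 0, -1.5, 0], [0, 0, -4, 0], [0, 0, -5, 0], [0, 0, -5, 0], [0, 0, -5, 0], [0, 0, 0, 0]]])

```text
clock: 13.5
tool_pos: [0.7813, -0.0484, 0.2298]
orientation: [35.0, 89.5, -168.3]
force: [-0.2, 0.6, -1.7]
opening: 0.0504
```

```bash
python3 - <<'E'
import runpy,sys;sys.argv=['m','2'];runpy.run_path('m.py')
import cv2
from h import *
print(rel([.551,-.054,.118],157))
b=cv2.imread("pics/scene2.png")[120:290,220:360];cv2.imwrite('pics/z3.png',cv2.convertScaleAbs(cv2.resize(b,None,fx=3.5,fy=3.5,interpolation=2),alpha=1.7))
E
```

```text
scene
[297.1 197.2] [291 193  13  10 101] [ 0.5769 -0.0051  0.1261] 0.1275
[313.  206.3] [307 202  13  10 106] [0.5905 0.0343 0.1262] 0.1275
top
[78.3 77.6] [ 70  70  17  16 177] [0.8565 0.4377 0.171 ] 0.1729
[247.2 194.9] [242 190  11  11  96] [0.5855 0.0342 0.1278] 0.1301
[263.6 200.5] [259 196  10  10  87] [ 0.5721 -0.0056  0.1278] 0.1301
[304.  218.9] [299 214  11  11  87] [ 0.5289 -0.1028  0.1272] 0.1292
[319.5 224.7] [315 220  10  10  83] [ 0.5151 -0.1402  0.1275] 0.1295
[120.5 229.2] [117 225   8   9  55] [0.503  0.355  0.0638] 0.0659
fin 107 [ 0.5502652  -0.05385922  0.15545587] [ 0.53751399 -0.07507209  0.14342533] [ 0.56297805 -0.03295064  0.16082036] [208.5046729  283.94392523]
0.04 628 ((570.2756958007812, -24.844161987304688), (309.0623779296875, 103.42475128173828), 48.840484619140625)
0.147 102 ((550.7264404296875, -54.14054870605469), (43.09980392456055, 12.070990562438965), 65.74272918701172)
(array([11.66,  9.6 , 20.53]), np.float64(-0.0023455357369747323), np.float64(156.87))
```

View pics/z3.png

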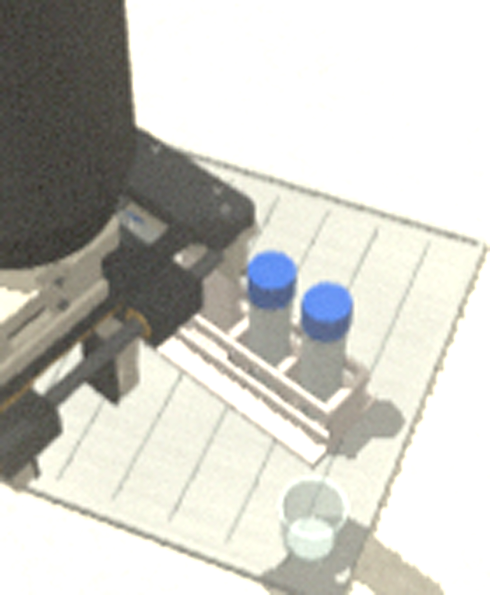

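The fourth tube stands at (326,345) with its cap top at 0.126 m, level with its neighbours; the rack has not moved. On to the fin.

Request:
move_arm(commands=[[[0, 1, 2, 0], [0, 2, 4.1, 0], [0, 2, 4.3, 0], [0, 2, 4.3, 0], [0, 1.6, 3.6, 0], [0, 1, 2.2, -0.007], [0, 0, 0, 0], [0, 0, 0, 0]]])

```text
clock: 14.4
tool_pos: [0.5513, -0.0528, 0.2395]
orientation: [-146.1, 89.9, 11.3]
force: [0.2, 0.2, 0.7]
opening: 0.0499
```

```bash
python3 - <<'E'
from h import *
print(rel([.5513,-.054,.118],157.3))
E
```

```text
(array([12.15,  0.12, -0.02]), np.float64(0.002193659477406404), np.float64(157.43))
```

Request:
move_arm(commands=[[[1.5, 0.1, 0, 0], [3, 0, 0, 0], [3, 0, 0, 0], [2.5, 0, 0, 0], [1.5, 0, 0, 0], [0.6, 0, 0, 0], [0, 0, 0, 0]]])

```text
clock: 15.1
tool_pos: [0.5515, -0.054, 0.1166]
orientation: [38.7, 89.9, -163.9]
force: [-0.3, -0.4, 0.2]
opening: 0.0498
```

Request:
move_arm(commands=[[[0, 0, 0, 0], [0, 0, 0, 0], [0, 0, 0, 0], [0, 0, 0, 0], [0, 0, 0, 0], [0, 0, 0, 0], [0, 0, 0, 0]]], jaw=0)

```text
clock: 15.8
tool_pos: [0.5517, -0.0539, 0.1177]
orientation: [-151.2, 90.0, 6.1]
force: [0.1, -0.2, 1.1]
opening: 0.0119
```

Request:
move_arm(commands=[[[-0.2, 0, 0, 0], [-0.4, 0, 0, 0], [-0.6, 0, 0, 0], [-0.6, 0, 0, 0], [-0.4, 0, 0, 0], [-0.2, 0, 0, 0], [0, 0, 0, 0], [0, 0, 0, 0]]])

```text
clock: 16.6
tool_pos: [0.5514, -0.054, 0.1415]
orientation: [-10.1, 90.0, 147.2]
force: [0.3, -0.1, -3.8]
opening: 0.0117
```

```bash
python3 - <<'E'
from h import *
o=get_obs();print(o["tool_pos"],o["force"],o["moment"],o["opening"])
p,d=snapshot("scene")
for c,s,t,z in blobs("scene",p,d):print(np.round(c,1),s[:5],None if t is None else np.round(t,4))
b=p[100:290,220:360];cv2.imwrite("pics/a5.png",cv2.convertScaleAbs(cv2.resize(b[:,:,::-1],None,fx=3.1,fy=3.1),alpha=1.7))
E
```

```text
[ 0.5513572  -0.0539626   0.14147363] [ 0.33081268 -0.11209947 -3.81132514] [ 0.04891123 -0.0635905  -0.00216371] 0.011678198144747185
[314.7 200. ] [309 197  13   7  70] [0.5916 0.0371 0.1499]
```

View pics/a5.png

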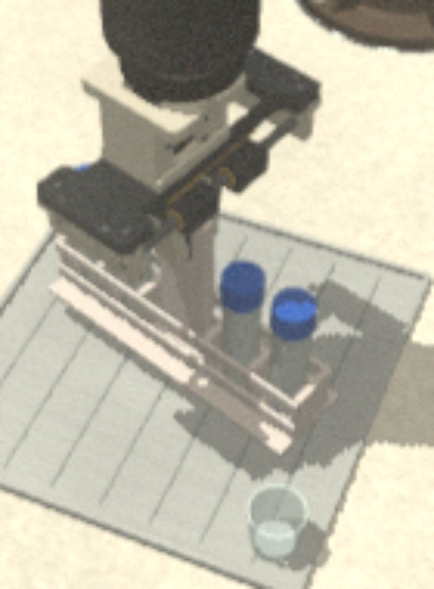

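The rack hangs clear and level, tube caps at (242,285) and (294,312), and tube d's cap rose by 24 mm, as the TCP did. Lifting the rest.

Request:
move_arm(commands=[[[-0.4, 0, 0, 0], [-0.8, 0, 0, 0], [-1.2, 0, 0, 0], [-1.5, 0, 0, 0], [-1.5, 0, 0, 0], [-1.5, 0, 0, 0], [-1.2, 0, 0, 0], [-0.8, 0, 0, 0]]])

```text
clock: 17.45
tool_pos: [0.5519, -0.054, 0.2324]
orientation: [-149.2, 89.9, 8.2]
force: [1.1, 0.4, -4.7]
opening: 0.0117
```

Request:
move_arm(commands=[[[-0.5, 0, 0, 0], [-0.2, 0, 0, 0], [0, 0, 0, 0], [0, 0, 0, 0], [0, 0, 0, 0], [0, 0, 0, 0], [0, 0, 0, 0], [0, 0, 0, 0]]])

```text
clock: 18.25
tool_pos: [0.5515, -0.054, 0.2374]
orientation: [48.9, 90.0, -153.7]
force: [0.7, 0.3, -4.2]
opening: 0.0116
```

```bash
python3 - <<'E'
from h import *
o=get_obs();print(o["clock"],o["tool_pos"],o["force"],o["moment"],o["opening"],np.abs(o["qvel"]).max(),toolR(o)[:,0])
for n in("scene","top"):
    p,d=snapshot(n)
    for c,s,t,z in blobs(n,p,d):print(n,np.round(c,1),s[:5],None if t is None else np.round(t,4))
    if n=="scene": b=p[60:290,200:360];cv2.imwrite("pics/a6.png",cv2.convertScaleAbs(cv2.resize(b[:,:,::-1],None,fx=2.6,fy=2.6),alpha=1.7))
E
```

```text
18.25 [ 0.55150109 -0.0539844   0.23743211] [ 0.70379391  0.26561211 -4.1734825 ] [ 0.09003423 -0.10326058  0.0312999 ] 0.01162808196615506 0.10612094494021374 [-2.10856381e-04 -1.04295003e-04 -9.99999972e-01]
scene [317.3 168. ] [311 165  14   7  78] [0.5912 0.0367 0.2456]
top [78.1 77.5] [ 70  70  17  16 181] [0.8566 0.4381 0.1712]
top [308.5 215.5] [302 210  13  12 104] [ 0.5254 -0.1031  0.2533]
top [325.7 220.8] [320 215  13  13 122] [ 0.5151 -0.1401  0.2468]
```

View pics/a6.png

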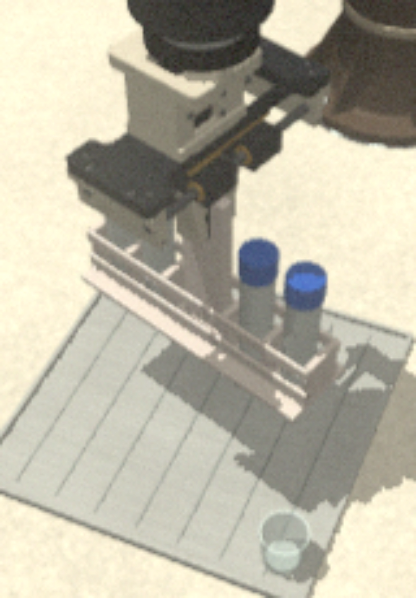

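The rack is up, level over the tray: the caps at its two ends, d and a, have each risen 119 mm. Handing in.

```bash
python3 -c "
from plant import *
print(close_job())"
```

```text
the job is handed in; nothing more can be done
None
```

The tall capped tube is in the rack's empty place and let go. The rack now hangs from its middle fin over the tray, and I handed the job in at about 18 s of the 64 s allowed. No verdict was reported.

**Placing the tube:** I lowered it until the arm felt about 9 N of contact, at the height where its bottom should meet the floor of the place. I then eased off and opened the fingers. Its cap top measured 0.126 m, level with the neighbouring tubes.

**Lifting the rack:**
- **Height:** the caps at the two ends of the rack both rose 119 mm, so the rack is level. That puts the fin point at about 0.256 m and the underside about 0.12 m above the bench.
- **Hold:** the fingers hold the fin at 11.6 mm, against its stated 12 mm. The tool is vertical, the joints were still, and the fin is about 7 mm sideways from the tray's centre.

**Weak or missing checks:**
- **Weight:** the force reading was 4.2 N, against about 4.6 N expected for the rack with its tubes.
- **Camera agreement:** the two cameras disagreed by 3–5 mm in x on the caps. I went with the fin position, which the measurements agreed on better.
- **Tube c:** it is in its place in the last scene view, but its cap height was not measured there. Tube b's cap was partly hidden and read 6 mm higher than a's.
- **Bystanders:** the beaker looks unmoved in the last view. I did not measure any of the bystanders again at the end. The arm recorded no unexpected contact force.

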